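# Pour-over: dripper over the jar, kettle ready to pour

### The arm

A 7-joint arm with a two-finger parallel gripper is mounted at the origin on a cart in front of the work surface, level with it; the furniture and walls round the work are solid. World frame = base frame: x ahead of the robot, y to its left, z up, the work surface at z = 0. Lengths are in mm, angles in rad, forces in N, time in s.
With the tool pointing down it reaches from about 400 to 875 mm from the base axis. Payload 4.4 kg.
Tool frame: the origin (TCP) lies midway between the tips of the shut fingers; the grasp point (between the pads) lies ctrl.grip_depth behind it (ctrl.grip_depth is the distance from the TCP to the grasp point, in mm); z points along the fingers, y is the line along which they close (so a half turn about z gives the same grasp; the last joint's range is limited). The gripper opens to 85 mm and grips with 20 to 120 N. Pads are 22 mm wide; open, the fingers measure 114 mm over their backs; the gripper's body (76 mm by 85 mm) begins 54 mm behind the grasp point. The pads swing forward as they close: fully open they stand 13 mm farther back than shut.
Start: joints at [-1.254, 0.628, 0.038, 1.517, -0.027, 0.996, -0.02], TCP at [242.765, 602.978, 231.313] pointing down, gripper open.
Joint ranges: [-3.06, 3.06], [-0.37, 2.12], [-1.25, 1.32], [0.18, 2.47], [-1.1, 4.24], [0.23, 1.98], [-2.94, 2.94]. Speed limits (rad/s): [2.57, 2.57, 3.14, 3.14, 3.14, 3.14, 3.14].

### API

Orientations are given as [roll, pitch, yaw] about the fixed x, y, z axes, in that order (R = Rz(yaw) Ry(pitch) Rx(roll)).
In Python, from cell import ctrl gives the robot as it stands.
- The arm moves only by the tool carry_out, never from a script. Its argument "deltas" is one flat list of numbers, 7 for each row, row after row: the turn, a rotation vector about the tool's x, y, z in degrees, then the shift along the tool's x, y, z in m, then the closure, from -1 (fully open) to 1 (shut). In form: [wx, wy, wz, dx, dy, dz, claw, wx, wy, wz, dx, dy, dz, claw, ...]. A call has 1 to 12 rows; each row shifts and turns the commanded pose from where the row before left it, along the tool's axes as they then stand; what a row does not reach is not made up. A row lasts 1/8 s, in which the tool goes at most 62.5 mm and 10.7 degrees, less where a joint would pass 70% of its speed; a pose out of reach is approached as far as the arm can. A call with a gripper value outside its range is refused whole. The fingers move at their own pace and stop on an object; the grip force is fixed at half the most. Time passes only in rows, so rows that do not move let the fingers close. It gives the time, the measured TCP pose, the force, the opening and the grip force at its end, in the units of the state.
- ctrl.read_state(): the state, without advancing time (a new reading comes with each control period).
- ctrl.get_image(name): name is "scene" or "top"; returns the picture (480x640x3 uint8, red, green, blue); there is no depth.
- ctrl.calibration(name): a dict with "mtx" (3x3 intrinsics, pixels), "R" (3x3) and "t" (3): a world point X has camera coordinates R X + t. Camera axes: x right, y down, z forward; pixel columns grow to the right and rows downward; lengths in mm; the calibration is good to about 2 mm. A picture is of the moment at which its call begins. calibration takes no time and is no camera call.
- ctrl.finish_job(): hands the job in; it is judged then, once.
The state is a dict: "clock": time; "qpos": joint angles; "qd": joint speeds; "tau": joint torques, N m; "eef_pos": TCP position; "tool_rot": TCP orientation; "force": force on the tool from outside, world axes, zero at the start; "torque": the same for the moment, N m; "width": finger opening in mm; "gripper_force": force on a finger pad.
Only numpy, scipy, OpenCV 4.12 (cv2) and the standard library are available. Lean on these libraries where they do the work, as an engineer would, in place of code of your own. Each camera call takes 0.05 s, during which the arm holds its last target. There are 200 camera calls.

### The job

Get the pour-over ready: swing the stand's stiff arm round until the dripper's outlet is centred over the mouth of the open jar on the stand. Then pick up the gooseneck kettle, lift it over the small things in between, keeping it level because it is full, and finish still holding it in the air: level and still, the tip of its spout a finger's width or two above the middle of the dripper, never touching the stand or its dripper. Leave the jar and the small things where they stand.

Things in the scene. Friction and masses are not known exactly. Their poses are not given: they have to be found in the camera images.
- stand: pour-over stand, fixed to the worktop: light wooden plank 270 x 140 x 15 mm with an upright dark steel post (13 mm thick, 240 mm high) near its far end. Origin on the worktop under the post's axis; its own -x runs along the plank (from x = +50 to -220 mm) towards the robot. The post carries the swing arm with the dripper
- dripper_arm (a joint): swing arm of the stand, a hinge about the post's axis, in rad: at 0 the arm points along the plank (stand's -x), positive values swing it to the stand's +y side (the robot's left), range -0.6 to 1.2. Stiff: it takes about 1.5 N sideways at the handle and stays where it is left
- post_pivot (a point): point on the post's axis at the height of the arm, 192 mm above the worktop
- handle_grip (a point): middle of the wooden handle at the arm's outer end, on the handle's own axis, 192 mm above the worktop and 230 mm from the pivot. The handle is round, 17 to 21 mm thick, 90 mm long (45 mm to either side of this point), level, and points straight away from the post
- dripper_rim (a point): centre of the upper rim of the white conical dripper fixed in the arm's ring, 218 mm above the worktop, 130 mm from the post's axis; the rim is 88 mm across outside. The cone is open at both ends and nothing stands in it
- dripper_outlet (a point): centre of the dripper's lower opening (27 mm across), 62 mm below the rim; it passes about 12 mm above the jar's mouth
- jar: open clear glass jar without a cap, 74 mm across, 129 mm high, loose, standing on the stand's plank about 130 mm from the post and up to 30 mm to either side of the plank's middle line. Origin at the centre of its underside
- jar_mouth (a point): centre of the jar's open mouth, 129 mm above its underside
- kettle: gooseneck kettle of plain steel, round body 134 mm across at the foot, 97 mm high, lid knob up to 124 mm, overhead handle up to 185 mm; loose, about 0.5 to 0.75 kg, centre of mass under the middle of the handle to within 3 mm. Origin at the centre of its underside; z up; the thin spout points along its own +y (towards the stand, give or take); the lid is fixed
- kettle_grip (a point): middle of the kettle's wooden overhead grip, 175 mm above its underside: a round bar 17 to 20 mm thick and 80 mm long lying along the kettle's y, to be pinched across (along the kettle's x) from above; 51 mm free beneath its middle down to the lid knob
- spout_tip (a point): tip of the kettle's spout, 176 mm along the kettle's own +y from its axis and 110 mm above its underside; the spout is 10 mm thick there, arches up to 130 mm just behind the tip, and its upright neck (12 to 19 mm thick) stands 90 mm from the kettle's axis, about 80 mm behind the tip
- board: wooden chopping board on which the kettle stands, 21 mm thick, 300 mm by 200 mm, fixed. Origin at the centre of its underside
- shaker: salt shaker, glass with metal top, 44 mm across, 90 mm high, stands between kettle and stand. Origin under its centre
- butter_press: turned wooden butter stamp with a knob, 60 mm across, 66 mm high, stands between kettle and stand. Origin under its centre
- candle: candle in a low round tin, 55 mm across, 20 mm high, stands between kettle and stand. Origin under its centre
There are look-alikes about, which are no part of the job. What is shaped like the jar but yellow is not meant.

How it is judged (in metres and radians):
On the way, in this order (a step that is already met when the one before it is completed fails the run):
1. the dripper's outlet stands still over the middle of the jar's mouth (within 14 mm), the kettle still on its board (horizontal distance between dripper_outlet and jar_mouth below 0.014 m and velocity of joint dripper_arm between -0.05 and 0.05 rad/s and height (world z) of kettle below 0.03 m), for 0.3 s.
2. the kettle is lifted higher than the small things are tall (its foot more than 95 mm above the worktop) (height (world z) of kettle above 0.095 m and contact force between the fingers and kettle above 1 N), for 0.1 s.
At the end, for the whole second after the job is handed in: Dripper outlet within 14 mm horizontally of the jar mouth's centre; kettle still, held by the fingers alone, tilted under 0.15 rad, spout tip within 18 mm of the dripper's axis and 6 to 45 mm above its rim, touching neither stand nor jar; jar upright (horizontal distance between dripper_outlet and jar_mouth below 0.014 m and horizontal distance between spout_tip and dripper_rim below 0.018 m and z of spout_tip in the frame of dripper_rim between 0.006 and 0.045 m and angle between kettle's own z axis and vertical below 0.15 rad and linear speed of kettle below 0.03 m/s and contact force between the fingers and kettle above 1 N and contact force between kettle and stand below 0.1 N and contact force between kettle and jar below 0.1 N and angle between jar's own z axis and vertical below 0.05 rad); the arm keeps its last pose, push and grip.
It fails at once if the kettle knocks against the stand or its dripper (contact force between kettle and stand above 1 N).
It fails at once if the kettle tips by more than 0.3 rad (angle between kettle's own z axis and vertical above 0.3 rad).
It fails at once if the jar is pushed more than 20 mm or tipped (distance of jar from where it was at the start of the episode above 0.02 m or angle between jar's own z axis and vertical above 0.2 rad).
It fails at once if a small thing between kettle and stand is pushed more than 20 mm or knocked over (distance of any of shaker, butter_press, candle from where it was at the start of the episode above 0.02 m or angle between any of shaker, butter_press's own z axis and vertical above 0.3 rad).
It also fails if it takes over 54 s, if anything falls off the work surface, if the arm or the gripper's body presses on something with over 40 N, if the wrist force passes 120 N, or if a joint passes its speed limit or range.

## Working session

There is one attempt and no reset: what is moved stays moved. The work goes in short steps, Python scripts to look and compute and a tool call to move; the robot and the scene stay as the last step left them, time stands still between calls to the robot, and variables do not carry over. Pictures are saved under pics/ and viewed, at most 10 in all, crops included, and the job is handed in when it is done.

Besides the shell and the picture viewer there is one more tool, called by a JSON object that holds its "api" and its "payload", one argument or row to a line. carry_out: Moves the arm, as the interface text tells. Its arguments: {"type":"object","properties":{"deltas":{"type":"array"}},"required":["deltas"]}

```bash
mkdir -p pics; ls
python3 - <<'E'
from cell import ctrl
import cv2
s=ctrl.read_state();print({k:s[k] for k in('clock','eef_pos','tool_rot','width','force')},ctrl.grip_depth)
for n in('scene','top'):
    cv2.imwrite(f'pics/{n}0.png',ctrl.get_image(n)[:,:,::-1]);c=ctrl.calibration(n);print(n,c)
E
```

```text
pics
{'clock': 0.0, 'eef_pos': array([242.51296157, 602.40003557, 230.40766269]), 'tool_rot': array([-3.13973379e+00, -8.74115636e-06,  2.75880432e+00]), 'width': 85.63068458057516, 'force': array([-0.47137926,  0.5885169 , -0.36118725])} 18.700000000000003
scene {'mtx': array([[607.9472812 ,   0.        , 315.71848225],
       [  0.        , 607.9472812 , 238.07708133],
       [  0.        ,   0.        ,   1.        ]]), 'R': array([[ 0.47091285, -0.88207756, -0.01342648],
       [-0.47013181, -0.23805177, -0.84988672],
       [ 0.7464698 ,  0.40653479, -0.52679436]]), 't': array([-264.93622827,  365.63408498, 1248.51466368])}
top {'mtx': array([[440.96597997,   0.        , 313.85165929],
       [  0.        , 440.96597997, 235.59218834],
       [  0.        ,   0.        ,   1.        ]]), 'R': array([[ 0.02123024, -0.99976923,  0.00328046],
       [-0.99475144, -0.02145196, -0.10004695],
       [ 0.10009424, -0.00113922, -0.99497731]]), 't': array([ -38.54481075,  549.26577055, 1022.36466549])}
```

View pics/scene0.png

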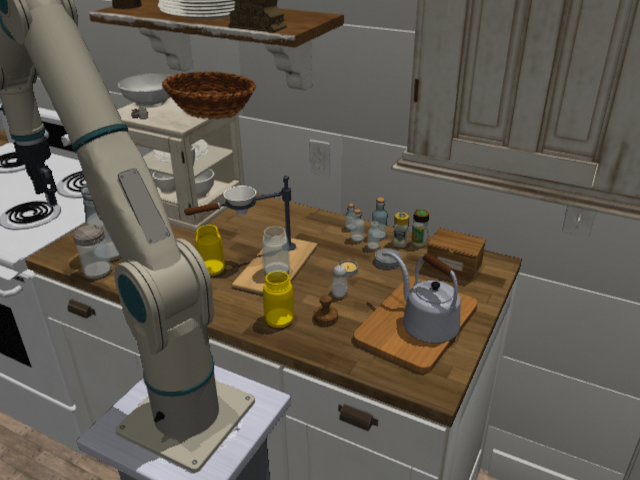

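View pics/top0.png

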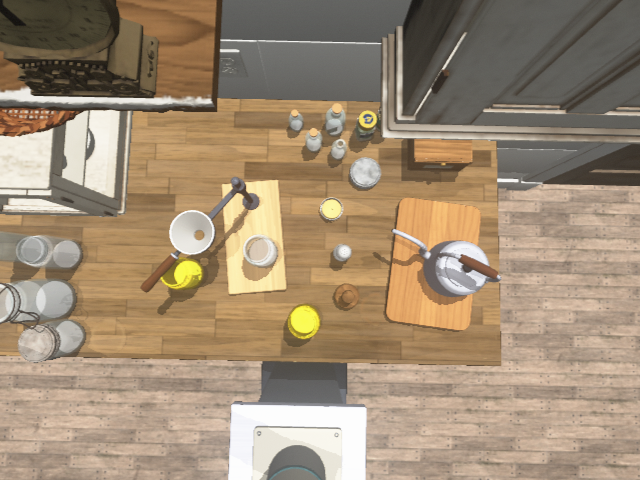

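The top view shows the stand's post at about (237,184) and the dripper at (192,233). The handle runs from (145,290) to (180,253), swung to the left. The clear jar is on the plank at (260,250), and the yellow look-alikes are at (184,274) and (303,322). The kettle is at (461,268) on its board, with the spout tip near (395,231). The small things are the candle (331,209), the shaker (342,254) and the butter press (346,296). The clear jar on the plank fits the description, and I'll confirm it in the crops.

Run:
```python
import cv2,numpy as np
t=cv2.imread('pics/top0.png');s=cv2.imread('pics/scene0.png')
def c(im,x,y,w,h,k):return cv2.resize(im[y:y+h,x:x+w],None,fx=k,fy=k,interpolation=cv2.INTER_CUBIC)
# stand: top (135,170) 160x120 x5 ; scene (180,165)
cv2.imwrite('pics/cs_top.png',c(t,135,170,160,133,5)[:600,:800])
cv2.imwrite('pics/cs_scene.png',c(s,180,170,150,120,5))
a=c(t,385,215,120,90,5);b=c(s,360,235,120,115,5)
cv2.imwrite('pics/ck.png',cv2.resize(np.vstack([c(t,385,225,120,75,4),c(s,360,240,120,75,4)]),None,fx=1,fy=1))
```

```text
(no output)
```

View pics/cs_top.png

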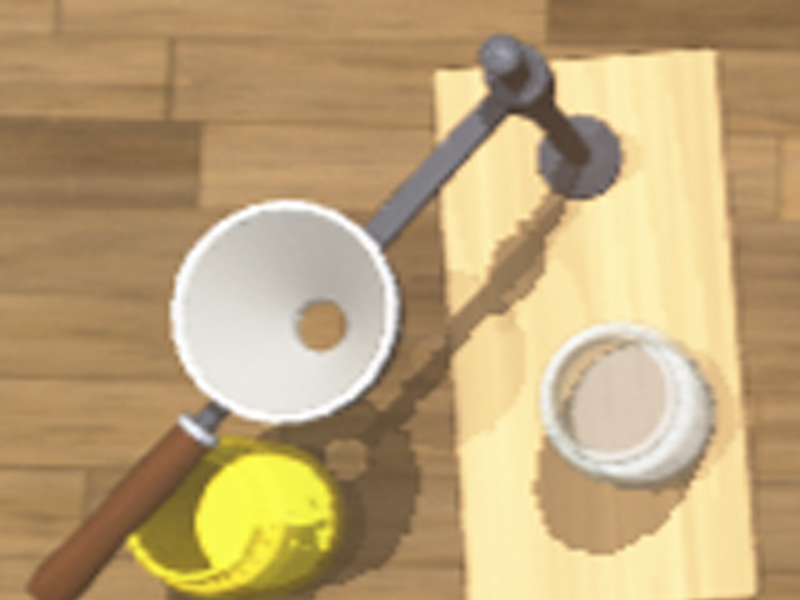

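View pics/cs_scene.png

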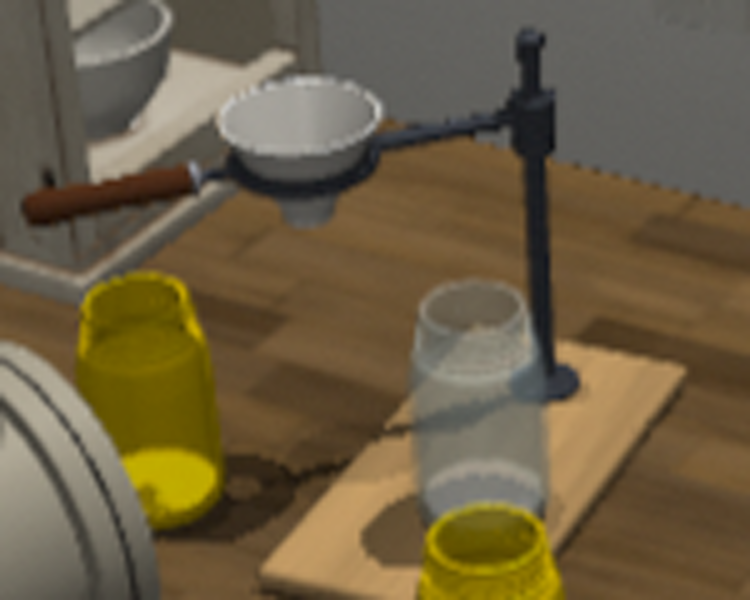

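View pics/ck.png

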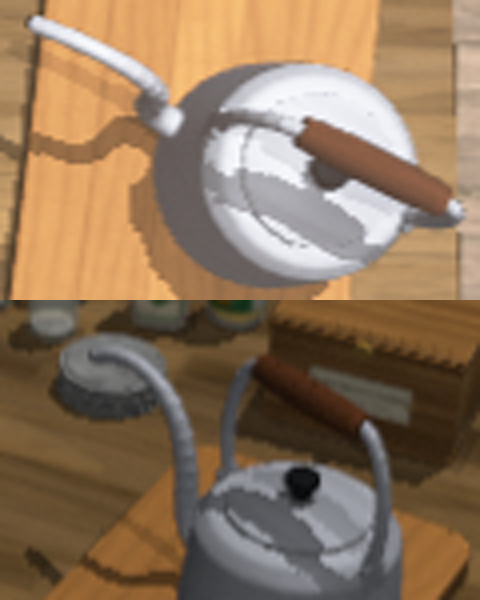

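```bash
cat > h.py <<'E'
import numpy as np,cv2
from cell import ctrl
C={n:ctrl.calibration(n) for n in('scene','top')}
P={n:c['mtx']@np.c_[c['R'],c['t']] for n,c in C.items()}
def proj(n,X):
    p=P[n]@np.r_[X,1];return p[:2]/p[2]
def tri(t,s):
    X=cv2.triangulatePoints(P['top'],P['scene'],np.array(t,float),np.array(s,float))[:,0];X=X[:3]/X[3]
    e=[np.linalg.norm(proj('top',X)-t),np.linalg.norm(proj('scene',X)-s)]
    return X,max(e)
def ray(n,px,z):
    M=np.c_[P[n][:,0],P[n][:,1],P[n][:,2]*z+P[n][:,3]];w=np.linalg.solve(M,[*px,1]);return w[:2]/w[2]
E
python3 - <<'E'
from h import *
np.set_printoptions(precision=1,suppress=True)
T=lambda u,v:(135+u/5,170+v/5);S=lambda u,v:(180+u/5,170+v/5)
K=lambda u,v:(385+u/4,225+v/4);L=lambda u,v:(360+u/4,240+(v-300)/4)
for n,a,b in[('foot',T(580,157),S(551,382)),('posttop',T(500,50),S(530,38)),('rim',T(286,311),S(300,114)),
 ('h_in',T(197,430),S(192,178)),('h_out',T(50,585),S(30,210)),('mouth',T(610,403),S(471,308)),
 ('tip',K(35,22),L(95,355)),('g1',K(308,133),L(260,368)),('g2',K(449,200),L(363,421)),('knob',K(328,172),L(302,482)),
 ('shaker',(343,250),(340,268)),('press',(347,291),(325,299))]:
    X,e=tri(a,b);print(n,X,e)
print('base',ray('scene',S(483,492),15),'foot',ray('top',T(580,157),18),ray('scene',S(551,382),18))
for z,p in((192,(124,507)),(218,(286,311)),(129+15,(610,403)),(156,(322,325))):print(z,ray('top',T(*p),z))
for p in((435,70),(717,50),(755,595)):print('plank',ray('top',T(*p),15))
for p in((35,22),):print(ray('top',K(*p),131))
print(ray('top',K(308,133),196),ray('top',K(449,200),196),ray('top',K(328,172),143))
for p in((397,199),(480,206),(470,330),(388,322)):print('board',ray('top',p,21))
print('candle',ray('top',(331,209),20))
E
```

```text
foot [633.1 123.7  17. ] 1.699286290435519
posttop [633.9 126.6 237. ] 0.6595634700405776
rim [532.7 209.5 218.5] 0.4520058726406889
h_in [487.  249.8 192.3] 0.4509032403119084
h_out [423.5 306.9 190.1] 0.34042261504537813
mouth [504.7  90.7 145.5] 0.8641640017822108
tip [ 554.2 -198.   133.2] 0.1802355952135869
g1 [ 493.9 -321.7  196.5] 0.1766664785553101
g2 [ 462.7 -390.6  200.7] 0.4727618638597503
knob [ 478.6 -355.4  137. ] 1.5193906085221298
shaker [514.7 -95.4  82.2] 1.236006902626423
press [ 420.2 -103.9   50.9] 0.9030972454677216
base [522.5 100.3] foot [630.8 127.1] [632.7 120.9]
192 [455.3 278.1]
218 [532.3 210.4]
144 [503.9  92.5]
156 [533.1 212.2]
plank [672.7 199.7]
plank [685.7  62.6]
plank [422.1  36.8]
[ 554.3 -198.1]
[ 494.1 -322.2] [ 462.4 -391.7] [ 476.8 -350.4]
board [ 643.9 -225.9]
board [ 631.1 -426.5]
board [ 335.8 -398.1]
board [ 350.3 -205.4]
candle [616.1 -66.8]
```

The clear glass jar on the plank at top-view (257,251) is the one meant, because both yellow ones are excluded. I triangulated these positions:

| Point | Position (mm) |
|---|---|
| Post | (633,125) |
| Dripper rim | (532,210,218) |
| Handle middle | (457,276,192), at 139.5° |
| Jar mouth | (504.5,91.5), at 194.6° from the post |
| Kettle grip | (478,-356,198), spout heading 65° |

First I'll move above the handle.

{"api": "carry_out", "payload": {
  "deltas": [0,0,0,-0.0406,-0.02805,-0.002,-1,0,0,0,-0.0406,-0.02805,-0.002,-1,0,0,0,-0.0406,-0.02805,-0.002,-1,0,0,0,-0.0406,-0.02805,-0.002,-1,0,0,0,-0.0406,-0.02805,-0.002,-1,0,0,0,-0.0406,-0.02805,-0.002,-1,0,0,0,-0.0406,-0.02805,-0.002,-1,0,0,0,-0.0406,-0.02805,-0.002,-1,0,0,9.3,0,0,0,-1,0,0,9.3,0,0,0,-1,0,0,0,0,0,0,-1]
}}

```text
clock: 1.48
eef_pos: [460.0, 273.3, 247.0]
tool_rot: [-3.141, 0.0, 2.436]
force: [-0.1, 0.3, -0.6]
width: 85.2
gripper_force: 0.0
```

{"api": "carry_out", "payload": {
  "deltas": [0,0,0,0,0,0.0185,-1,0,0,0,0,0,0.0185,-1,0,0,0,0,0,0.0185,-1,0,0,0,0,0,0.0175,-1,0,0,0,0,0,0,-1,0,0,0,0,0,0,1,0,0,0,0,0,0,1,0,0,0,0,0,0,1,0,0,0,0,0,0,1,0,0,0,0,0,0,1,0,0,0,0,0,0,1,0,0,0,0,0,0,1]
}}

```text
clock: 2.98
eef_pos: [460.5, 273.7, 174.9]
tool_rot: [3.141, 0.0, 2.434]
force: [-0.2, 0.1, 6.3]
width: 16.2
gripper_force: 58.7
```

{"api": "carry_out", "payload": {
  "deltas": [0,0,-2.5,-0.0002,-0.00995,0,1,0,0,-2.5,-0.0002,-0.00995,0,1,0,0,-2.5,-0.0002,-0.00995,0,1,0,0,-2.5,-0.0002,-0.00995,0,1,0,0,-2.5,-0.0002,-0.00995,0,1,0,0,-2.5,-0.0002,-0.00995,0,1,0,0,-2.5,-0.0002,-0.00995,0,1,0,0,-2.5,-0.0002,-0.00995,0,1,0,0,-2.5,-0.0002,-0.00995,0,1,0,0,-2.5,-0.0002,-0.00995,0,1,0,0,-2.5,-0.0002,-0.00995,0,1,0,0,0,0,0,0,1]
}}

```text
clock: 4.47
eef_pos: [412.1, 176.5, 174.8]
tool_rot: [3.141, 0.002, 2.913]
force: [1.7, -0.7, 5.8]
width: 16.4
gripper_force: 59.4
```

{"api": "carry_out", "payload": {
  "deltas": [0,0,-2.5,-0.0002,-0.00995,0,1,0,0,-2.5,-0.0002,-0.00995,0,1,0,0,-2.5,-0.0002,-0.00995,0,1,0,0,-2.5,-0.0002,-0.00995,0,1,0,0,-2.5,-0.0002,-0.00995,0,1,0,0,-2.5,-0.0002,-0.00995,0,1,0,0,-2.5,-0.0002,-0.00995,0,1,0,0,-2.5,-0.0002,-0.00995,0,1,0,0,-2.5,-0.0002,-0.00995,0,1,0,0,-2.5,-0.0002,-0.00995,0,1,0,0,-2.5,-0.0002,-0.00995,0,1,0,0,0,0,0,0,1]
}}

```text
clock: 5.98
eef_pos: [414.4, 68.8, 174.9]
tool_rot: [3.141, 0.004, -2.89]
force: [4.4, 0.6, 4.4]
width: 16.4
gripper_force: 59.4
```

Run:
```python
from h import *
t=ctrl.get_image('top')[:,:,::-1];s=ctrl.get_image('scene')[:,:,::-1]
k=lambda im,x,y:cv2.resize(im[y:y+100,x:x+66],None,fx=6,fy=6,interpolation=cv2.INTER_CUBIC)
cv2.imwrite('pics/m.png',np.hstack([k(t,220,170),k(s,235,170)]))
cv2.imwrite('pics/t1.png',t);cv2.imwrite('pics/s1.png',s)
```

```text
(no output)
```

View pics/m.png

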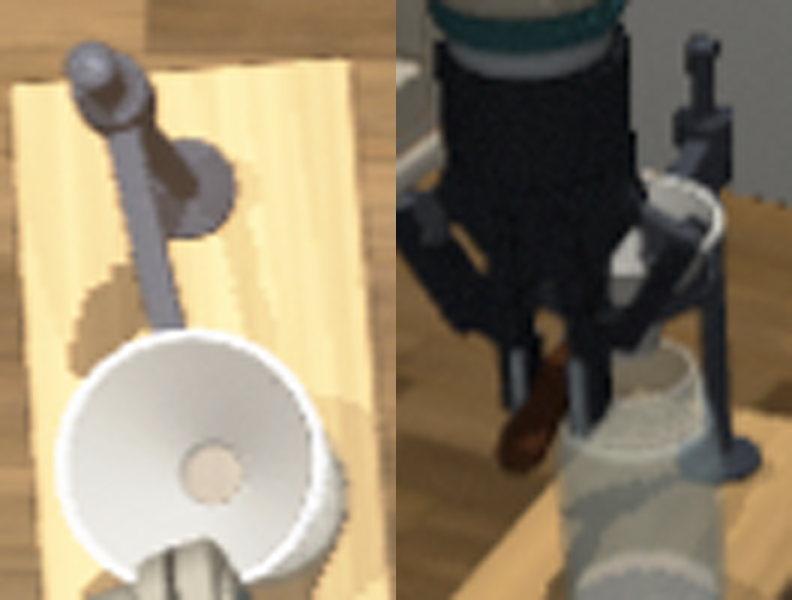

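The dripper is now over the jar. In the top view its outlet is at (255.3,248.7) and its rim centre at about (251.8,246.5). I'll turn those into millimetres and release the handle.

Run:
```python
from h import *
print(ray('top',(255.3,248.7),156),ray('top',(251.8,246.5),218),proj('top',[504.5,91.5,144]),proj('scene',[504.5,91.5,144]),ray('scene',(274.2,231.6),144),ray('scene',(276.6,268.2),15))
```

```text
[507.00830541  94.61712057] [506.93563369  93.42179159] [257.47108652 250.32015861] [273.56346169 232.05572067] [507.2169518   91.21544062] [523.33177946 100.79228393]
```

{"api": "carry_out", "payload": {
  "deltas": [0,0,0,0,0,0,1,0,0,0,0,0,0,-1,0,0,0,0,0,0,-1,0,0,0,0,0,0,-1,0,0,0,0,0,0,-1,0,0,0,0,0,0,-1,0,0,0,0,0,0,-1,0,0,0,0,0,-0.03,-1,0,0,0,0,0,-0.04,-1,0,0,0,0,0,-0.04,-1,0,0,0,0,0,-0.04,-1]
}}

```text
clock: 7.45
eef_pos: [412.1, 68.2, 325.7]
tool_rot: [3.142, 0.0, -2.889]
force: [0.6, 0.0, -0.1]
width: 85.1
gripper_force: 0.0
```

{"api": "carry_out", "payload": {
  "deltas": [0,0,10,0,0,0,-1,0,0,10,0,0,0,-1,0,0,10,0,0,0,-1,0,0,10,0,0,0,-1,0,0,10,0,0,0,-1,0,0,10,0,0,0,-1,0,0,10,0,0,0,-1,0,0,10,0,0,0,-1,0,0,10,0,0,0,-1,0,0,10,0,0,0,-1,0,0,10,0,0,0,-1,0,0,10,0,0,0,-1]
}}

```text
clock: 8.95
eef_pos: [412.2, 68.3, 324.2]
tool_rot: [-3.141, 0.0, 1.294]
force: [-0.3, -0.7, 0.2]
width: 85.5
gripper_force: 0.0
```

{"api": "carry_out", "payload": {
  "deltas": [0,0,9.5,0,0,0,-1,0,0,0,0,0,0,-1]
}}

```text
clock: 9.2
eef_pos: [412.2, 68.4, 324.3]
tool_rot: [-3.141, 0.0, 1.136]
force: [0.1, 0.4, -0.1]
width: 85.5
gripper_force: 0.0
```

{"api": "carry_out", "payload": {
  "deltas": [0,0,0,-0.0357,0.0239,0,-1,0,0,0,-0.0357,0.0239,0,-1,0,0,0,-0.0357,0.0239,0,-1,0,0,0,-0.0357,0.0239,0,-1,0,0,0,-0.0357,0.0239,0,-1,0,0,0,-0.0357,0.0239,0,-1,0,0,0,-0.0357,0.0239,0,-1,0,0,0,-0.0357,0.0239,0,-1,0,0,0,-0.0357,0.0239,0.03,-1,0,0,0,-0.0357,0.0239,0.034,-1,0,0,0,0,0,0,-1]
}}

```text
clock: 10.58
eef_pos: [475.4, -358.7, 256.9]
tool_rot: [-3.136, 0.001, 1.132]
force: [-0.7, 1.5, -0.9]
width: 85.4
gripper_force: 0.0
```

Run:
```python
from h import *
t=ctrl.get_image('top')[:,:,::-1];s=ctrl.get_image('scene')[:,:,::-1]
k=lambda im,x,y:cv2.resize(im[y:y+100,x:x+66],None,fx=6,fy=6,interpolation=cv2.INTER_CUBIC)
cv2.imwrite('pics/n.png',np.hstack([k(s,240,180),k(s,400,210)]))
```

```text
(no output)
```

View pics/n.png

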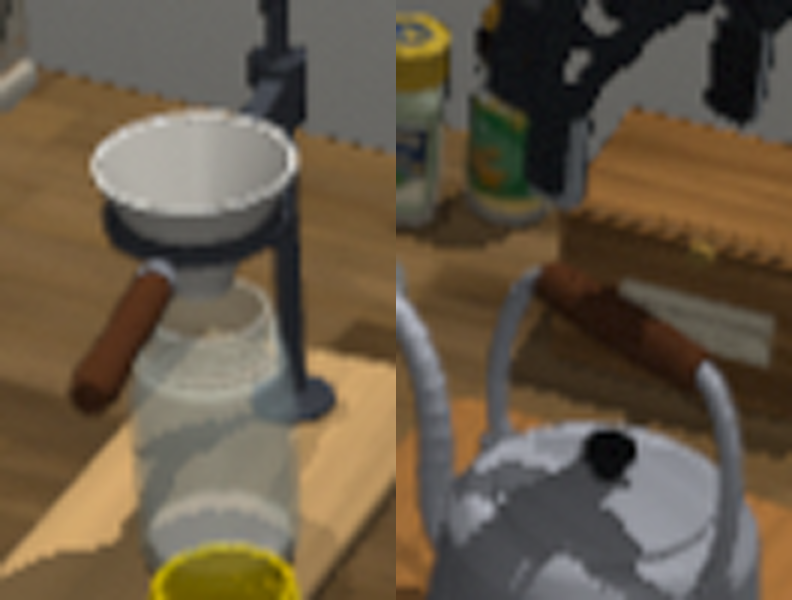

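The crop shows the outlet at about (274.2,227.5) just above the jar mouth at (274.5,231.3), and the rim at (272.5,207). The kettle grip runs from (424,257) to (451.2,271.3), with the open fingers above it.

Run:
```python
from h import *
print(ray('scene',(274.2,227.5),156),ray('scene',(274.5,231.3),144),ray('scene',(272.5,207),218),tri((251.8,246.5),(272.5,207)))
print(ray('scene',(437.6,264.2),196),ray('scene',(424,257),196),ray('scene',(451.2,271.3),196))
s=ctrl.read_state();print(s['eef_pos'],s['tool_rot'])
```

```text
[508.15899331  91.09699456] [508.86835296  91.30607131] [505.82824135  91.15572992] (array([507.48121001,  92.80744949, 216.79702117]), np.float64(0.4687591649547608))
[ 479.54555809 -356.08016791] [ 493.47091037 -319.31096635] [ 466.49148601 -391.41084638]
[ 477.627206   -355.80092357  259.80219374] [-3.14004396e+00 -9.40405208e-04  1.13528719e+00]
```

{"api": "carry_out", "payload": {
  "deltas": [0,0,0,0,0.001,0.02,-1,0,0,0,0,0,0.02,-1,0,0,0,0,0,0.02,-1,0,0,0,0,0,0.021,-1,0,0,0,0,0,0,-1,0,0,0,0,0,0,1,0,0,0,0,0,0,1,0,0,0,0,0,0,1,0,0,0,0,0,0,1,0,0,0,0,0,0,1,0,0,0,0,0,0,1,0,0,0,0,0,0,1]
}}

```text
clock: 12.18
eef_pos: [478.4, -356.7, 179.8]
tool_rot: [-3.141, -0.0, 1.134]
force: [-2.8, 1.6, 5.7]
width: 18.0
gripper_force: 58.6
```

{"api": "carry_out", "payload": {
  "deltas": [0,0,0,0,0,-0.004,1,0,0,0,0,0,-0.008,1,0,0,0,0,0,-0.013,1,0,0,0,0,0,-0.015,1,0,0,0,0,0,-0.015,1,0,0,0,0,0,-0.015,1,0,0,0,0,0,-0.015,1,0,0,0,0,0,-0.015,1,0,0,0,0,0,-0.015,1,0,0,0,0,0,-0.011,1,0,0,0,0,0,-0.004,1,0,0,0,0,0,0,1]
}}

```text
clock: 13.68
eef_pos: [478.7, -356.6, 309.2]
tool_rot: [-3.141, -0.0, 1.134]
force: [0.2, 1.1, -6.4]
width: 18.1
gripper_force: 58.9
```

{"api": "carry_out", "payload": {
  "deltas": [0,0,-1,0,0,0,1,0,0,-2.5,0,0,0,1,0,0,-3,0,0,0,1,0,0,-3,0,0,0,1,0,0,-3,0,0,0,1,0,0,-1.7,0,0,0,1,0,0,-0.8,0,0,0,1,0,0,0,0,0,0,1]
}}

```text
clock: 14.68
eef_pos: [478.7, -356.6, 309.1]
tool_rot: [-3.141, -0.0, 1.395]
force: [-0.2, -0.9, -6.5]
width: 18.1
gripper_force: 58.9
```

{"api": "carry_out", "payload": {
  "deltas": [0,0,0,0.004,-0.0008,0,1,0,0,0,0.008,-0.0015,0,1,0,0,0,0.013,-0.0025,0,1,0,0,0,0.018,-0.0034,0,1,0,0,0,0.018,-0.0034,0,1,0,0,0,0.018,-0.0034,0,1,0,0,0,0.018,-0.0034,0,1,0,0,0,0.018,-0.0034,0,1,0,0,0,0.018,-0.0034,0,1,0,0,0,0.018,-0.0034,0,1,0,0,0,0.018,-0.0034,0,1,0,0,0,0.018,-0.0034,0,1]
}}

```text
clock: 16.18
eef_pos: [476.5, -165.2, 309.3]
tool_rot: [3.142, -0.0, 1.396]
force: [1.2, 0.2, -5.8]
width: 17.7
gripper_force: 58.9
```

{"api": "carry_out", "payload": {
  "deltas": [0,0,0,0.018,-0.0034,0,1,0,0,0,0.015,-0.0029,0,1,0,0,0,0.012,-0.0023,0,1,0,0,0,0.008,-0.0015,0,1,0,0,0,0.004,-0.0008,0,1,0,0,0,0,0,0,1,0,0,0,0,0,0,1,0,0,0,0,0,0,1]
}}

```text
clock: 17.18
eef_pos: [475.6, -108.8, 309.3]
tool_rot: [3.142, 0.0, 1.395]
force: [-0.2, -0.1, -5.9]
width: 18.2
gripper_force: 58.9
```

Run:
```python
from h import *
t=ctrl.get_image('top')[:,:,::-1];s=ctrl.get_image('scene')[:,:,::-1]
k=lambda im,x,y:cv2.resize(im[y:y+100,x:x+66],None,fx=6,fy=6,interpolation=cv2.INTER_CUBIC)
cv2.imwrite('pics/p.png',np.hstack([k(t,225,185),k(s,250,160)]))
st=ctrl.read_state();print(st['clock'],st['eef_pos'],st['tool_rot'])
```

```text
17.275 [ 475.64142729 -108.63476784  309.28921195] [-3.14153088e+00  8.75700498e-05  1.39515721e+00]
```

View pics/p.png

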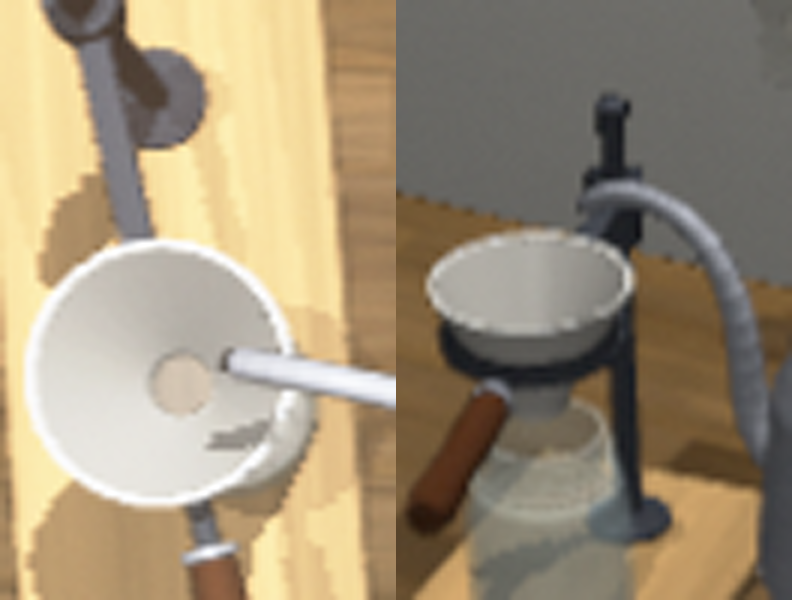

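The spout tip is at about top (262.7,245.2) and scene (282,196.3). The rim centre is at top (251.8,247.2). The kettle is level and clear of the stand.

Run:
```python
from h import *
print(tri((262.7,245.2),(282,196.3)),ray('top',(262.7,245.2),260),tri((251.8,247.2),(272.5,207)),ray('top',(251.8,247.2),218))
```

```text
(array([508.98750093,  65.28093954, 253.44719996]), np.float64(1.883482423388537)) [506.72188708  67.54116851] (array([506.28090562,  92.29128236, 217.52705794]), np.float64(0.6891821488448172)) [505.57412013  93.37370599]
```

{"api": "carry_out", "payload": {
  "deltas": [0,0,0,0.003,-0.0007,0,1,0,0,0,0.006,-0.0013,0,1,0,0,0,0.0085,-0.0018,0,1,0,0,0,0.006,-0.0013,0,1,0,0,0,0.003,-0.0006,0,1,0,0,0,0,0,0.003,1,0,0,0,0,0,0.005,1,0,0,0,0,0,0.005,1,0,0,0,0,0,0.003,1,0,0,0,0,0,0,1,0,0,0,0,0,0,1,0,0,0,0,0,0,1]
}}

```text
clock: 18.77
eef_pos: [474.8, -81.3, 293.5]
tool_rot: [3.141, -0.0, 1.396]
force: [1.0, 0.1, -6.1]
width: 18.0
gripper_force: 58.9
```

Run:
```python
from h import *
t=ctrl.get_image('top')[:,:,::-1];s=ctrl.get_image('scene')[:,:,::-1]
k=lambda im,x,y:cv2.resize(im[y:y+100,x:x+66],None,fx=6,fy=6,interpolation=cv2.INTER_CUBIC)
cv2.imwrite('pics/q.png',np.hstack([k(t,225,185),k(s,250,160)]))
st=ctrl.read_state();print(st['clock'],st['eef_pos'],st['tool_rot'],st['force'],abs(st['qd']).max())
```

```text
18.875 [474.73887065 -81.25715451 293.39952526] [ 3.14141377e+00 -4.61619408e-05  1.39565656e+00] [-0.23843901  1.1805158  -7.26962558] 0.0017372419409700621
```

View pics/q.png

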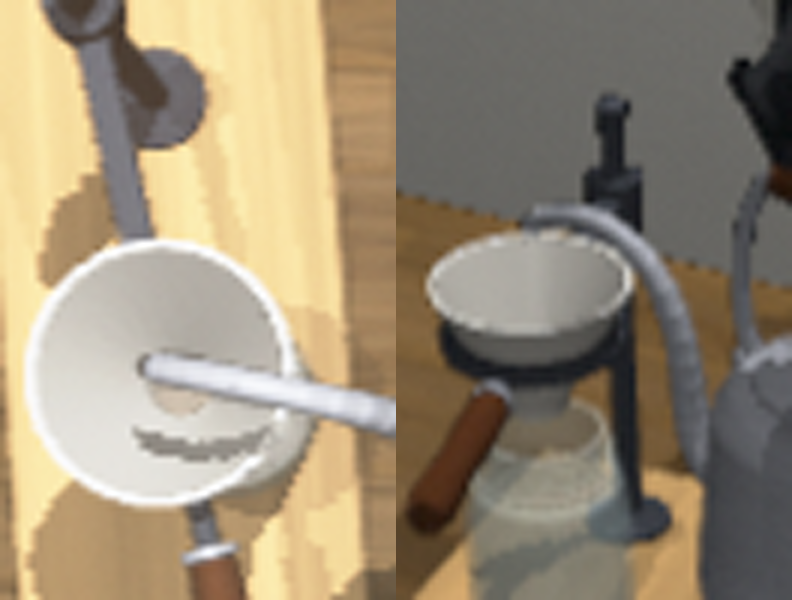

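The tip is at top (249.5,245.8), near the rim centre at (251.8,247.2), and in the scene view it is at about (272.4,197.3), above the rim's far edge. I'll check those in millimetres.

Run:
```python
from h import *
print(ray('top',(249.5,245.8),243),tri((249.5,245.8),(272.4,197.3)),proj('scene',[507,94,244]),proj('scene',[507,94,236]))
```

```text
[506.3483326   94.31803988] (array([507.31338503,  92.12460597, 245.0287057 ]), np.float64(1.178505201002367)) [271.259513   197.53596793] [271.42349005 200.32942704]
```

```bash
python3 -c "
from cell import ctrl
print(ctrl.finish_job())"
```

```text
the job is handed in; nothing more can be done
None
```

I handed the job in, but no verdict came back. By the last camera measurements, the outlet was about 3 mm off the jar mouth's centre. The kettle was held level and still, with its spout tip about 26 mm above the rim and 1–2 mm off the dripper's axis.

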